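# Load, cover and start the bottle steriliser

### The job

Put the teether into the pot of the steriliser, then take the cover that fits from its drying stand and set it on the pot's rim, seated and level all round, lowering it rather than letting it drop. With the cover on, and not before, press the start button fully down and let it go. Leave the other cover, the bottles, the jar, the funnel and the tongs where they are.

Things in the scene. Friction and masses are not known exactly. Their poses are not given: they have to be found in the camera images.
- steriliser: White steriliser, fixed: round base 160 mm across, 46 mm high, with an open grey pot (120 mm outside, 110 mm inside; rim 125 mm and inner floor 50 mm above the foot), and a control deck 90 mm wide reaching 130 mm from the pot's axis to the steriliser's own -x. Origin at the foot on the pot's axis, z up. Place and yaw vary.
- pot_rim (a point): Centre of the pot's mouth, level with the rim's top; axes as the steriliser's (z up).
- start_top (a point): Centre of the top of the round start button (26 mm across), which stands in a grey housing on the deck's sloping panel, about 100 mm from the pot's axis on the steriliser's -x side. The button's axis, z of this point, points out of the panel, 30 degrees from vertical leaning away from the pot; press against it.
- start (a joint): Travel of the start button, m: 0 when up, 0.006 when fully down; a spring of about 5 N returns it.
- cover: Frosted cover that fits the pot: disc 126 mm across, 5 mm thick; under it a chamfered plug 101 mm across, 8 mm deep, that goes inside the rim; on top a round knob 24 mm across, 28 mm tall. Origin: centre of the plug's underside, z along the axis to the knob (disc 8 to 13 mm, knob top 41 mm). At first it leans on a stand, axis 35 degrees from vertical, lower edge against two pegs.
- cover_seat (a point): Centre of the cover disc's underside (8 mm above the cover's origin along its axis): it lies at the centre of the pot's mouth when the cover is seated.
- cover_knob (a point): Middle of the cover's knob (27 mm above the cover's origin along its axis), axes as the cover's.
- small_cover: Another cover of the same shape but smaller: disc 96 mm across, plug 72 mm across, same heights and knob. It does not fit and stays on its own stand. Origin and axes as for the cover.
- stand_a: White drying stand (fixed) that holds the fitting cover: a plate about 100 mm wide and 118 mm long sloping 35 degrees, facing the stand's own -x and up, its top edge 90 mm high. Origin at the middle of its foot.
- stand_b: Like stand_a; holds the small cover.
- teether: Lilac plastic teether ring lying flat: 60 mm outside, 32 mm inside, 14 mm high. Origin at the centre of its underside, z along its axis.
- bottle_a: Short glass bottle, bystander, 54 mm across, 105 mm high, origin at the centre of its foot.
- bottle_b: Short glass bottle like bottle_a.
- bottle_c: Short glass bottle, 54 mm across, 120 mm high, origin at the centre of its foot; it stands close beside the teether.
- jar: Lever-top storage jar in frosted plastic, bystander, 92 mm across, 138 mm high, origin at the centre of its foot.
- funnel: White plastic funnel standing mouth down, bystander, 76 mm across, 75 mm high, origin at the centre of its mouth on the mat.
- tongs: Grey plastic tongs lying flat at the edge of the mat, bystander, 190 mm long (along own y), 30 mm wide, 12 mm high, origin at the middle on the mat.
Things that resemble listed ones, but are neither listed nor needed, are in the scene too. Leave any purple look-alike of the cover alone.

How it is judged:
By the outcome, as a careful person would: the job done as asked, in the order asked, and still so for the second after the job is handed in, with the robot touching nothing.
It also fails if it takes over 72 s, if anything falls off the work surface, if the arm or the gripper's body presses on something with over 40 N, if the wrist force passes 120 N, or if a joint passes its speed limit or range.

### The arm

A 6-joint arm with a two-finger parallel gripper is mounted at the origin on the work surface. World frame = base frame: x ahead of the robot, y to its left, z up, the work surface at z = 0. Lengths are in m, angles in rad, forces in N, time in s.
With the tool pointing down it reaches from about 0.35 to 0.95 m from the base axis. Payload 17.4 kg.
Tool frame: the origin (TCP) lies midway between the tips of the shut fingers; the grasp point (between the pads) lies pinch_z behind it (pinch_z is the distance from the TCP to the grasp point, in m); x points along the fingers, y is the direction in which the jaws open and shut, and the axes are right-handed (so a half turn about x gives the same grasp; the last joint's range is limited). The gripper opens to 93 mm and grips with 3 to 60 N. Pads are 15 mm wide; open, the fingers measure 128 mm over their backs; the gripper's body (75 mm by 188 mm) begins 65 mm behind the grasp point.
Start: joints at [1.3, 0.116, 1.442, -0, 1.584, -0.038], TCP at [0.156, 0.657, 0.219] pointing down, gripper open.
Joint ranges: [-2.83, 2.83], [-0.83, 2.19], [0.07, 2.5], [-1.14, 4.28], [0.01, 3], [-2.97, 2.97]. Speed limits (rad/s): [1.89, 1.89, 2.22, 3.14, 3.14, 3.14].

### API

Orientations are given as a unit quaternion [w, x, y, z].
In Python, from cell import * gives the robot as it stands. The module is installed in compiled form; this text tells all that it offers.
- The arm moves only by the tool move_arm, never from a script. Its argument "steps" is a list of rows, each a list of 3 entries, a list of its own where there are three numbers: the finger opening in mm, from 0 to 93, then the shift along the tool's x, y, z in mm, then the turn about the tool's x in degrees. In form: [[hand, [tx, ty, tz], roll], ...]. A call has 1 to 12 rows; each row shifts and turns the commanded pose from where the row before left it, along the tool's axes as they then stand; what a row does not reach is not made up. A row lasts 1/12 s, in which the tool goes at most 41.7 mm and 7.16 degrees, less where a joint would pass 70% of its speed; a pose out of reach is approached as far as the arm can. A call with a gripper value outside its range is refused whole. The fingers move at their own pace and stop on an object; the grip force is fixed at half the most. Time passes only in rows, so rows that do not move let the fingers close. It gives the time, the measured TCP pose, the force and the opening at its end, in the units of the state.
- sense(): the state, without advancing time (a new reading comes with each control period).
- grab_frame(name): name is "side" or "top" or "wrist"; returns the picture (400x640x3 uint8, blue, green, red); there is no depth.
- camera_model(name): a dict with "fovy" (degrees; the focal length in pixels is half the picture's height over the tangent of half this angle, whatever the lens; pixels are square), "cx", "cy" (the principal point, pixels), "extrinsics" (4x4, takes a point from camera to world coordinates); the wrist camera has in their place "T_tool_cam" (4x4, takes a point from camera to tool coordinates, whose origin is the TCP and whose axes are the tool frame's). Camera axes: x right, y down, z forward; pixel columns grow to the right and rows downward; lengths in m; the calibration is good to about 2 mm. A picture is of the moment at which its call begins: read the wrist's pose just before it. camera_model takes no time and is no camera call.
- finish_job(): hands the job in, once; it reports no verdict.
Trained networks look in the newest picture that a camera, given by its name, has taken for a name from the list of things; names that differ only in an ending like _2 or _b are one class to them, and where a whole thing is asked for, a point or a joint stands for the part that bears it (a point fixed in the world has none). Each returns a list of dicts, best first, with "p" (0 to 1); they miss things now and then, are a little off and sometimes report something else, mostly with a low value. They report only what shows in the picture. A call takes as long as a camera call. They do not tell look-alikes from the thing itself.
- outline_of(query, camera): "pixels" (400x640 bool, what is visible of it) and "position" ([column, row] as shares, 0 to 1, of the picture: columns of its width, rows of its height, amid what is visible of it).
- mark_of(query, camera): "position" ([column, row] as shares, 0 to 1, of the picture: columns of its width, rows of its height: a listed point, or the origin of a listed thing).
The state is a dict: "time": time; "joint_pos": joint angles; "joint_velocities": joint speeds; "tau": joint torques, N m; "tool_pos": TCP position; "ee_rot": TCP orientation; "ft_force": force on the tool from outside, world axes, zero at the start; "moment": the same for the moment, N m; "grip_width": finger opening in m.
Only numpy, scipy, OpenCV 4.12 (cv2) and the standard library are available. Lean on these libraries where they do the work, as an engineer would, in place of code of your own. Each camera call takes 0.05 s, during which the arm holds its last target. There are 200 camera calls.

## Working session

There is one attempt and no reset: what is moved stays moved. The work goes in short steps, Python scripts to look and compute and a tool call to move; the robot and the scene stay as the last step left them, time stands still between calls to the robot, and variables do not carry over. Pictures are saved under pics/ and viewed, about 8 in all and at most 12, crops included, and the job is handed in when it is done.

Besides the shell and the picture viewer there is one more tool, called as name(argument=value, ...), one argument or row to a line, values as JSON. move_arm: Moves the arm, as the interface text tells. Its arguments: {"type":"object","properties":{"steps":{"type":"array","items":{"type":"array"}}},"required":["steps"]}

```bash
ls; mkdir -p pics; cat > h.py <<'E'
from cell import *
import numpy as np, cv2
from scipy.spatial.transform import Rotation as R
np.set_printoptions(precision=4,suppress=True)
def T_tool():
    s=sense(); T=np.eye(4); q=s["ee_rot"]
    T[:3,:3]=R.from_quat([q[1],q[2],q[3],q[0]]).as_matrix(); T[:3,3]=s["tool_pos"]; return T
def cam(n,T=None):
    m=camera_model(n); f=200/np.tan(np.radians(m["fovy"])/2)
    E=np.array(m["extrinsics"]) if "extrinsics" in m else (T_tool() if T is None else T)@np.array(m["T_tool_cam"])
    return f,m["cx"],m["cy"],E
def ray(n,u,v,T=None):
    f,cx,cy,E=cam(n,T); d=E[:3,:3]@np.array([(u-cx)/f,(v-cy)/f,1]); return E[:3,3],d/np.linalg.norm(d)
def atz(n,u,v,z,T=None):
    o,d=ray(n,u,v,T); return o+d*(z-o[2])/d[2]
def proj(n,P,T=None):
    f,cx,cy,E=cam(n,T); p=(np.atleast_2d(P)-E[:3,3])@E[:3,:3]; return p[:,:2]/p[:,2:]*f+[cx,cy]
def tri(l):
    A=0;b=0
    for n,u,v in l:
        o,d=ray(n,u,v); M=np.eye(3)-np.outer(d,d); A=A+M; b=b+M@o
    p=np.linalg.solve(A,b); return p,[np.linalg.norm((np.eye(3)-np.outer(ray(*x)[1],ray(*x)[1]))@(p-ray(*x)[0])) for x in l]
E
python3 - <<'E'
from h import *
s=sense(); print(s); 
for n in ("side","top"):
    im=grab_frame(n); cv2.imwrite(f"pics/{n}0.png",im); print(n,camera_model(n))
    for q in ["pot_rim","start_top","cover","cover_seat","cover_knob","small_cover","stand_a","teether","bottle_c","steriliser"]:
        print(q,[(round(r["p"],2),np.round(np.array(r["position"])*[640,400],1).tolist()) for r in mark_of(q,n)[:5]])
print(camera_model("wrist"))
import cell;print([x for x in dir(cell) if x[0]!='_'], getattr(cell,'pinch_z',None))
E
```

```text
pics
{'time': 0.0, 'joint_pos': array([ 1.3002,  0.1165,  1.4423, -0.    ,  1.584 , -0.0378]), 'joint_velocities': array([ 0.0004,  0.0018,  0.0006,  0.0001, -0.0003,  0.0003]), 'tau': array([  0.0009, -72.1279, -62.2599,   0.0779,   0.0241,  -0.0001]), 'tool_pos': array([0.1557, 0.6566, 0.2179]), 'ee_rot': array([ 0.7023,  0.0817,  0.7024, -0.0825]), 'ft_force': array([-0.8276, -0.1929, -0.7221]), 'moment': array([-0.0218, -0.0261,  0.0124]), 'grip_width': 0.09320972018843265}
side {'fovy': 55.88788016123446, 'cx': 326.4157107798357, 'cy': 198.3421853055425, 'extrinsics': array([[ 0.8099, -0.4563,  0.3687,  0.1844],
       [-0.5865, -0.6191,  0.5222, -0.6331],
       [-0.0101, -0.6392, -0.769 ,  0.9452],
       [ 0.    ,  0.    ,  0.    ,  1.    ]])}
pot_rim [(0.97, [241.3, 136.1])]
start_top [(0.46, [213.2, 156.6])]
cover [(0.75, [356.4, 283.8]), (0.72, [359.1, 297.9]), (0.55, [415.9, 267.3]), (0.16, [242.5, 136.9])]
cover_seat [(0.95, [360.0, 283.4]), (0.69, [417.9, 266.7]), (0.5, [289.4, 255.8])]
cover_knob [(0.9, [353.9, 281.6]), (0.68, [412.4, 260.7])]
small_cover [(0.85, [337.
[... 788 characters left out ...]
), (0.77, [408.2, 177.3]), (0.59, [489.7, 268.7])]
small_cover [(0.57, [399.2, 235.1]), (0.56, [294.3, 179.7])]
stand_a [(0.91, [297.7, 187.0])]
teether [(0.62, [325.4, 263.3]), (0.55, [244.5, 198.2])]
bottle_c [(0.73, [300.9, 257.5]), (0.63, [343.0, 203.2]), (0.51, [243.1, 197.8])]
steriliser [(0.87, [198.8, 234.2])]
{'fovy': 62.7001062858856, 'cx': 317.120115681545, 'cy': 197.10305589276624, 'T_tool_cam': array([[-0.0015, -0.3006,  0.9538, -0.1647],
       [ 1.    , -0.0008,  0.0013,  0.0005],
       [ 0.0004,  0.9538,  0.3006, -0.0841],
       [ 0.    ,  0.    ,  0.    ,  1.    ]])}
['IKError', 'camera_model', 'finish_job', 'grab_frame', 'mark_of', 'outline_of', 'pinch_z', 'sense'] 0.0188
```

View pics/side0.png

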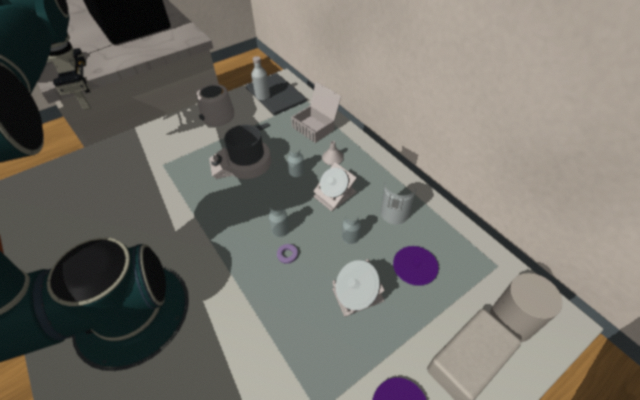

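View pics/top0.png

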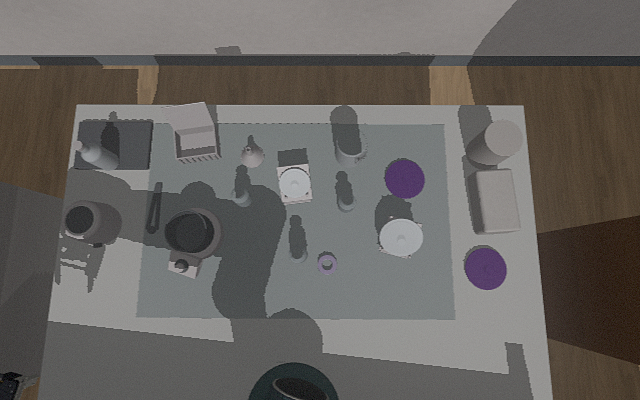

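```bash
python3 - <<'E'
from h import *
s=sense(); print(s["time"],T_tool())
P={"rim":[("side",241.3,136.1),("top",185.4,229.9)],"start":[("side",213.2,156.6),("top",179.6,270.3)],
"knobA":[("side",353.9,281.6),("top",403.9,241.8)],"teeth":[("side",288.6,255.9),("top",325.4,263.3)]}
for k,l in P.items(): print(k,tri(l))
for n in("side","top"): 
    grab_frame(n)
    for q in ("cover","small_cover","teether","bottle_c","steriliser","stand_a","start_top","cover_knob"):
        for r in outline_of(q,n)[:4]:
            if r["p"]<.3: continue
            m=r["pixels"].astype(np.uint8); ys,xs=np.nonzero(m)
            c=max(cv2.findContours(m,0,2)[0],key=len)
            print(n,q,round(r["p"],2),len(xs),"c",xs.mean().round(1),ys.mean().round(1),"box",xs.min(),xs.max(),ys.min(),ys.max(),cv2.fitEllipse(c) if len(c)>5 else "", "z7",atz(n,xs.mean(),ys.mean(),.007)[:2])
a=cv2.imread("pics/side0.png");b=cv2.imread("pics/top0.png")
cr=[cv2.resize(x,(390,290),interpolation=cv2.INTER_CUBIC) for x in (a[240:330,300:420],a[120:195,190:290],b[200:275,345:445],b[195:285,140:260])]
cv2.imwrite("pics/crop1.png",np.vstack([np.hstack(cr[:2]),np.hstack(cr[2:])]))
E
```

```text
1.1 [[ 0.      0.2307  0.973   0.1558]
 [-0.      0.973  -0.2307  0.6568]
 [-1.     -0.      0.      0.2186]
 [ 0.      0.      0.      1.    ]]
rim (array([0.5106, 0.3075, 0.1229]), [np.float64(0.0015850904995645522), np.float64(0.0015850904995643794)])
start (array([0.4027, 0.3331, 0.0707]), [np.float64(0.003290725202956291), np.float64(0.003290725202956332)])
knobA (array([ 0.4854, -0.3146,  0.101 ]), [np.float64(0.0020652487368176048), np.float64(0.0020652487368174616)])
teeth (array([ 0.4254, -0.0913, -0.0178]), [np.float64(0.001359277078924189), np.float64(0.0013592770789243936)])
side cover 0.93 893 c 398.3 390.2 box 373 426 377 399 ((400.2061462402344, 406.29632568359375), (52.36614990234375, 59.588565826416016), 146.7701873779297) z7 [ 0.4334 -0.5514]
side cover 0.8 1702 c 357.4 285.2 box 336 379 260 309 ((357.3480224609375, 285.298095703125), (42.53888702392578, 49.50196075439453), 6.530280590057373) z7 [ 0.5221 -0.294 ]
side cover 0.62 1457 c 415.4 265.2 box 393 438 245 285 ((415.4482421875, 265.088134765625), (38.50538635253906, 46.371761322021484), 115.36138916015625) z7
[... 4850 characters left out ...]
p 0.47 59 c 179.9 266.5 box 176 184 263 270 ((179.869140625, 266.5676574707031), (7.8942999839782715, 8.404658317565918), 114.71946716308594) z7 [0.4111 0.3575]
top cover_knob 0.76 1306 c 401.2 236.6 box 380 423 218 255 ((401.212158203125, 236.65550231933594), (37.17414474487305, 42.88195037841797), 91.0110855102539) z7 [ 0.5067 -0.3258]
top cover_knob 0.75 1220 c 404.9 179.1 box 386 424 160 198 ((404.9015808105469, 179.1630401611328), (38.2110481262207, 39.029659271240234), 124.41978454589844) z7 [ 0.6905 -0.344 ]
top cover_knob 0.73 1362 c 485.8 268.6 box 465 506 248 289 ((485.8616638183594, 268.6491394042969), (39.18819808959961, 42.531517028808594), 133.884033203125) z7 [ 0.4105 -0.5802]
```

View pics/crop1.png

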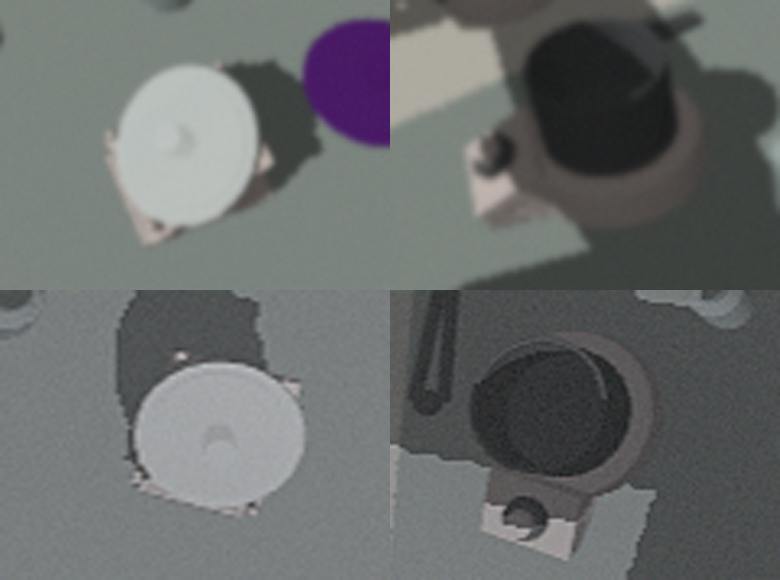

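move_arm(
  steps=[
    [93,[0,-27.9,29.2],0],
    [93,[0,-27.9,29.2],0],
    [93,[0,-27.9,29.2],0],
    [93,[0,-27.9,29.2],0],
    [93,[0,-27.9,29.2],0],
    [93,[0,-27.9,29.2],0],
    [93,[0,-27.9,29.2],0],
    [93,[0,-27.9,29.2],0],
    [93,[0,-27.9,29.2],0],
    [93,[0,-27.9,29.2],0],
    [93,[0,-27.9,29.2],0],
    [93,[0,-27.9,29.2],0],
  ],
)

```text
time: 3.0
tool_pos: [0.42, 0.2484, 0.219]
ee_rot: [0.703, 0.082, 0.702, -0.082]
ft_force: [0.5, 0.9, 0.4]
grip_width: 0.0931
```

move_arm(
  steps=[
    [93,[0,-37.8,9],0],
    [93,[0,-37.8,9],0],
    [93,[0,-37.8,9],0],
    [93,[0,-37.8,9],0],
    [93,[0,-37.8,9],0],
    [93,[0,-37.8,9],0],
    [93,[0,-37.8,9],0],
    [93,[0,-37.8,9],0],
    [93,[0,-37.8,9],0],
  ],
)

```text
time: 3.75
tool_pos: [0.4192, -0.1014, 0.219]
ee_rot: [0.703, 0.082, 0.702, -0.082]
ft_force: [0.8, -0.1, 0.3]
grip_width: 0.093
```

move_arm(
  steps=[
    [93,[0,0,0],7],
    [93,[0,0,0],7],
    [93,[0,0,0],7],
    [93,[0,0,0],7],
    [93,[0,0,0],7],
    [93,[0,0,0],7],
    [93,[0,0,0],7],
    [93,[0,0,0],7],
    [93,[0,0,0],7],
    [93,[0,0,0],7],
    [93,[0,0,0],7],
    [93,[0,0,0],7],
  ],
)

```text
time: 4.75
tool_pos: [0.4197, -0.0995, 0.2187]
ee_rot: [0.465, 0.532, 0.465, -0.532]
ft_force: [0.3, -0.0, -0.0]
grip_width: 0.093
```

```bash
cat >> h.py <<'E'
def rel(p,yaw=None):
    "tool-frame shift (mm) to world p, roll (deg) to bring y axis to yaw deg"
    T=T_tool(); d=(np.array(p)-T[:3,3])@T[:3,:3]*1000; y=np.degrees(np.arctan2(T[1,1],T[0,1]))
    print("pos",T[:3,3],"yaw_y",round(y,2),"shift",d.round(1),"" if yaw is None else "roll %.1f"%((y-yaw+180)%360-180), "t",round(sense()["time"],2))
def ell(n,q,k=3,pm=.3):
    out=[]
    for r in outline_of(q,n)[:k]:
        if r["p"]<pm: continue
        m=r["pixels"].astype(np.uint8); c=max(cv2.findContours(m,0,1)[0],key=len)
        if len(c)>5: out.append((round(r["p"],2),cv2.fitEllipse(c),m,cv2.boundingRect(c)))
    return out
E
python3 - <<'E'
from h import *
T=T_tool(); im=grab_frame("wrist"); cv2.imwrite("pics/w1.png",im)
for q,z in (("teether",.014),("bottle_c",.06)):
    for p,e,m,b in ell("wrist",q): print(q,p,e,b,atz("wrist",*e[0],z,T))
    print([(round(r["p"],2),atz("wrist",r["position"][0]*640,r["position"][1]*400,0,T)) for r in mark_of(q,"wrist")])
rel([.42,-.1,.1])
E
```

```text
teether 0.88 ((318.15728759765625, 166.47848510742188), (50.07114791870117, 50.6722297668457), 47.56304168701172) (293, 141, 51, 51) [ 0.4218 -0.0942  0.014 ]
[(0.66, array([ 0.4212, -0.0983,  0.    ]))]
bottle_c 0.88 ((338.1852722167969, 82.72689056396484), (58.2727165222168, 62.09306716918945), 14.872447967529297) (309, 52, 60, 63) [ 0.4521 -0.0082  0.06  ]
bottle_c 0.83 ((492.6759338378906, 201.61109924316406), (53.81122589111328, 76.92447662353516), 116.11654663085938) (456, 171, 79, 65) [ 0.5975 -0.1454  0.06  ]
[(0.94, array([ 0.4498, -0.0062,  0.    ])), (0.87, array([ 0.6098, -0.1548,  0.    ]))]
pos [ 0.4198 -0.0995  0.2187] yaw_y -7.09 shift [118.7   0.3   0.5]  t 5.0
```

View pics/w1.png

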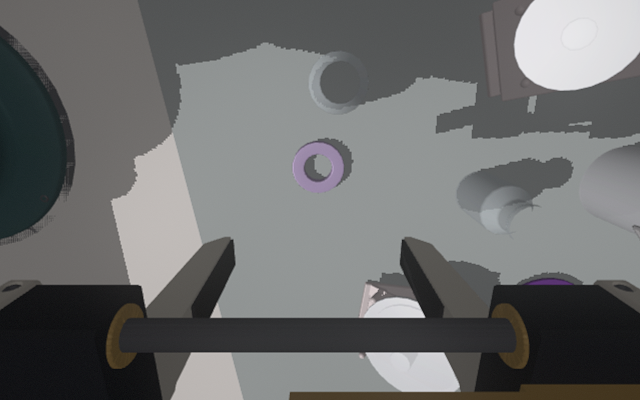

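move_arm(
  steps=[
    [93,[34,1.2,-2.7],0],
    [93,[40,0,0],0],
    [93,[40,0,0],0],
    [93,[40,0,0],0],
    [93,[30,0,0],0],
    [93,[20,0,0],0],
    [93,[9,0,0],0],
    [93,[0,0,0],0],
  ],
)

```text
time: 5.67
tool_pos: [0.4208, -0.0969, 0.0049]
ee_rot: [-0.467, -0.53, -0.468, 0.531]
ft_force: [-0.8, -0.9, 0.5]
grip_width: 0.093
```

move_arm(
  steps=[
    [50,[0,0,0],0],
    [50,[0,0,0],0],
    [50,[0,0,0],0],
    [50,[0,0,0],0],
    [50,[0,0,0],0],
    [50,[0,0,0],0],
    [50,[0,0,0],0],
    [50,[0,0,0],0],
  ],
)

```text
time: 6.33
tool_pos: [0.4214, -0.097, 0.0059]
ee_rot: [0.467, 0.531, 0.467, -0.531]
ft_force: [-0.8, -0.3, 4.6]
grip_width: 0.0587
```

move_arm(
  steps=[
    [50,[-20,0,0],0],
    [50,[-40,0,0],0],
    [50,[-40,0,0],0],
    [50,[-40,0,0],0],
    [50,[-40,0,0],0],
    [50,[-34,0,0],0],
  ],
)

```text
time: 6.83
tool_pos: [0.4211, -0.0969, 0.2225]
ee_rot: [0.467, 0.531, 0.467, -0.531]
ft_force: [-0.1, 0.6, -0.9]
grip_width: 0.059
```

move_arm(
  steps=[
    [50,[0,3.6,-37.5],0],
    [50,[0,3.6,-37.5],0],
    [50,[0,3.6,-37.5],0],
    [50,[0,3.6,-37.5],0],
    [50,[0,3.6,-37.5],0],
    [50,[0,3.6,-37.5],0],
    [50,[0,3.6,-37.5],0],
    [50,[0,3.6,-37.5],0],
    [50,[0,3.6,-37.5],0],
    [50,[0,3.6,-37.5],0],
    [50,[0,3.6,-37.5],0],
    [50,[0,0,0],0],
  ],
)

```text
time: 7.83
tool_pos: [0.5134, 0.3119, 0.2182]
ee_rot: [-0.467, -0.53, -0.468, 0.531]
ft_force: [0.9, 0.1, 0.1]
grip_width: 0.0588
```

```bash
python3 - <<'E'
from h import *
T=T_tool(); im=grab_frame("wrist"); cv2.imwrite("pics/w2.png",im)
print("rim",[(round(r["p"],2),atz("wrist",r["position"][0]*640,r["position"][1]*400,.125,T)) for r in mark_of("pot_rim","wrist")])
print("st",[(round(r["p"],2),np.array(r["position"])*[640,400],atz("wrist",r["position"][0]*640,r["position"][1]*400,.0707,T)) for r in mark_of("start_top","wrist")])
for n in ("top","side"):
    grab_frame(n);print(n,[(round(r["p"],2),atz(n,r["position"][0]*640,r["position"][1]*400,.125)) for r in mark_of("pot_rim",n)])
# rim circle drawn at estimate
a=np.linspace(0,6.28,60)
for c,col in (((.5106,.3075),(0,255,0)),):
    for rr in (.055,.06):
        pts=proj("wrist",np.c_[c[0]+rr*np.cos(a),c[1]+rr*np.sin(a),np.full(60,.125)],T); cv2.polylines(im,[pts.astype(int)],True,col,1)
cv2.imwrite("pics/w2b.png",im); rel([.5106,.3075,.2])
E
```

```text
rim [(0.88, array([0.5136, 0.3063, 0.125 ]))]
st [(0.69, array([208.128, 166.92 ]), array([0.4107, 0.3423, 0.0707]))]
top [(0.79, array([0.5132, 0.3068, 0.125 ]))]
side [(0.6, array([0.5126, 0.3069, 0.125 ]))]
pos [0.5133 0.3061 0.22  ] yaw_y -7.41 shift [20.  -2.9 -1.1]  t 8.18
```

View pics/w2b.png

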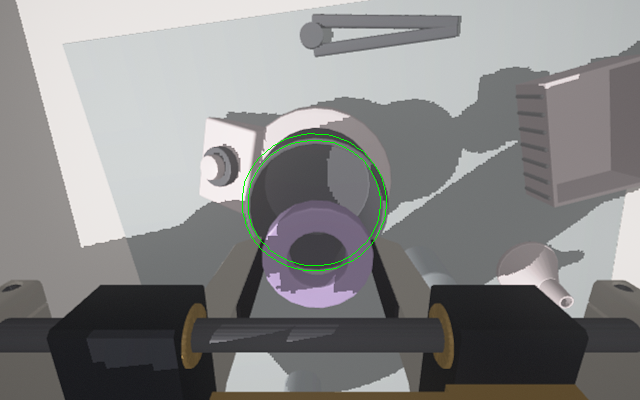

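move_arm(
  steps=[
    [50,[40,0,0],0],
    [50,[40,0,0],0],
    [50,[30,0,0],0],
    [50,[25,0,0],0],
    [50,[15,0,0],0],
    [50,[10,0,0],0],
    [50,[0,0,0],0],
    [64,[0,0,0],0],
    [64,[0,0,0],0],
    [64,[0,0,0],0],
    [64,[0,0,0],0],
    [64,[0,0,0],0],
  ],
)

```text
time: 9.18
tool_pos: [0.5136, 0.3072, 0.0604]
ee_rot: [0.467, 0.531, 0.467, -0.531]
ft_force: [1.4, 0.7, -0.4]
grip_width: 0.0637
```

move_arm(
  steps=[
    [64,[-10,0,0],0],
    [64,[-25,0,0],0],
    [64,[-40,0,0],0],
    [64,[-40,0,0],0],
    [64,[-40,0,0],0],
    [64,[-40,0,0],0],
    [64,[0,0,0],0],
  ],
)

```text
time: 9.77
tool_pos: [0.5146, 0.3079, 0.2647]
ee_rot: [0.468, 0.535, 0.466, -0.527]
ft_force: [1.1, 0.5, 1.1]
grip_width: 0.0641
```

```bash
python3 - <<'E'
from h import *
T=T_tool(); im=grab_frame("wrist"); cv2.imwrite("pics/w3.png",im)
print([(round(r["p"],2),atz("wrist",r["position"][0]*640,r["position"][1]*400,.05,T)) for r in mark_of("teether","wrist")])
print("st",[(round(r["p"],2),np.array(r["position"])*[640,400],atz("wrist",r["position"][0]*640,r["position"][1]*400,.0707,T)) for r in mark_of("start_top","wrist")])
rel([.46,-.32,.25],-90)
E
```

```text
[(0.61, array([0.5154, 0.3043, 0.05  ]))]
st [(0.88, array([217.92, 155.92]), array([0.411 , 0.3425, 0.0707]))]
pos [0.5132 0.3071 0.2551] yaw_y -7.34 shift [  4.8  27.3 628.7] roll 82.7 t 9.92
```

move_arm(
  steps=[
    [93,[0,1.7,39.3],0],
    [93,[0,1.7,39.3],0],
    [93,[0,1.7,39.3],0],
    [93,[0,1.7,39.3],0],
    [93,[0,1.7,39.3],0],
    [93,[0,1.7,39.3],0],
    [93,[0,1.7,39.3],0],
    [93,[0,1.7,39.3],0],
  ],
)

```text
time: 10.58
tool_pos: [0.4855, -0.0082, 0.2532]
ee_rot: [-0.467, -0.53, -0.468, 0.531]
ft_force: [0.4, 0.3, -0.0]
grip_width: 0.0928
```

move_arm(
  steps=[
    [93,[0,1.7,39.3],0],
    [93,[0,1.7,39.3],0],
    [93,[0,1.7,39.3],0],
    [93,[0,1.7,39.3],0],
    [93,[0,1.7,39.3],0],
    [93,[0,1.7,39.3],0],
    [93,[0,1.7,39.3],0],
    [93,[0,1.7,39.3],0],
  ],
)

```text
time: 11.25
tool_pos: [0.4589, -0.3218, 0.2531]
ee_rot: [-0.466, -0.531, -0.468, 0.531]
ft_force: [0.4, 0.4, 0.2]
grip_width: 0.0928
```

move_arm(
  steps=[
    [93,[0,0,0],6.9],
    [93,[0,0,0],6.9],
    [93,[0,0,0],6.9],
    [93,[0,0,0],6.9],
    [93,[0,0,0],6.9],
    [93,[0,0,0],6.9],
    [93,[0,0,0],6.9],
    [93,[0,0,0],6.9],
    [93,[0,0,0],6.9],
    [93,[0,0,0],6.9],
    [93,[0,0,0],6.9],
    [93,[0,0,0],6.9],
  ],
)

```text
time: 12.25
tool_pos: [0.4595, -0.3197, 0.2529]
ee_rot: [0.004, -0.706, 0.002, 0.708]
ft_force: [1.0, -0.2, 0.3]
grip_width: 0.0932
```

```bash
python3 - <<'E'
from h import *
rel([.46,-.32,.25],-90); T=T_tool(); im=grab_frame("wrist"); cv2.imwrite("pics/w4.png",im)
np.save("T4.npy",T)
for q in ("cover_knob","cover_seat","cover"):
    print(q,[(round(r["p"],2),(np.array(r["position"])*[640,400]).round(1)) for r in mark_of(q,"wrist")])
for p,e,m,b in ell("wrist","cover"): print(p,e,b)
E
```

```text
pos [ 0.4595 -0.3197  0.2529] yaw_y -90.48 shift [ 2.9  0.3 -0.5] roll -0.5 t 12.25
cover_knob [(0.72, array([311. , 149.5])), (0.7, array([525.7, 199.9]))]
cover_seat [(0.93, array([310. , 135.6])), (0.75, array([514.5, 198.5]))]
cover [(0.84, array([511.7, 194.9])), (0.68, array([313.4, 127.6]))]
0.89 ((311.492431640625, 130.77455139160156), (92.13066864013672, 119.44475555419922), 104.90174865722656) (252, 83, 119, 96)
0.81 ((517.5031127929688, 196.3177032470703), (86.55625915527344, 103.4791030883789), 57.72525405883789) (468, 151, 101, 92)
0.58 ((337.85345458984375, 5.728006362915039), (14.102209091186523, 72.50137329101562), 90.45472717285156) (303, 0, 69, 15)
```

View pics/w4.png

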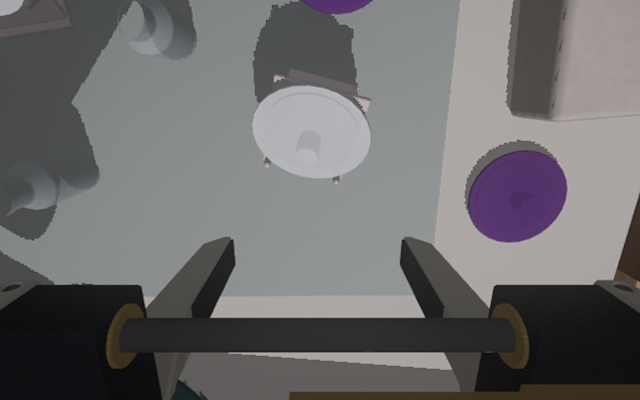

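```bash
cat > fit.py <<'E'
from h import *
from scipy.optimize import least_squares
a=np.linspace(0,2*np.pi,48,endpoint=False); C=np.c_[np.cos(a),np.sin(a)]
ring=lambda r,z: np.c_[C*r,np.full(48,z)]
M=np.vstack([ring(.063,.008),ring(.063,.013),ring(.012,.041),ring(.0485,.0)])
D=np.c_[np.cos(np.arange(36)*np.pi/18),np.sin(np.arange(36)*np.pi/18)]
def pose(x):  # origin xyz, yaw of lean a, tilt
    yaw,t=x[3:5]; return R.from_euler("ZY",[yaw,t]).as_matrix()
def meas(n,near):
    T=T_tool() if n=="wrist" else None
    grab_frame(n); best=None
    for p,e,m,b in ell(n,"cover",5,.2)+ell(n,"cover_knob",5,.2):
        if np.hypot(e[0][0]-near[0],e[0][1]-near[1])<12 and (best is None or p>best[0]): best=(p,m)
    c=max(cv2.findContours(best[1],0,1)[0],key=len)[:,0,:].astype(float)
    return n,T,(c@D.T).max(0)
def fit(ms,x0,tilt=None):
    def res(x):
        Rm=pose(x); P=M@Rm.T+x[:3]; r=[]
        for n,T,h in ms: r.append(((proj(n,P,T)@D.T).max(0)-h)/cam(n,T)[0]*500)
        return np.r_[np.concatenate(r),(x[4]-np.radians(35))*300]
    s=least_squares(res,x0,loss="soft_l1"); return s.x,res(s.x)
E
python3 - <<'E'
from fit import *
ms=[meas("wrist",(311,131)),meas("top",(401,237)),meas("side",(357,285))]
import pickle; pickle.dump(ms,open("ms.pkl","wb"))
x0=[.51,-.315,.07,np.pi,.61]
for sub in (ms,ms[:1],ms[:2],[ms[0],ms[2]]):
    x,r=fit(sub,x0); k=x[:3]+pose(x)@[0,0,.027]; kk=x[:3]+pose(x)@[0,0,.041]
    print("o",x[:3],"yaw",np.degrees(x[3])%360,"tilt",np.degrees(x[4]),"knob",k,"rms",np.sqrt((r**2).mean()), "knobpx",proj("wrist",[k,kk],ms[0][1]).round(1).tolist(),"lowedge z",(x[:3]+pose(x)@[.063,0,.008])[2])
for u,v in ((267,162),(336,180)): print("peg",atz("wrist",u,v,.025,ms[0][1]))
E
```

```text
o [ 0.5057 -0.3138  0.0577] yaw 165.57635431032654 tilt 35.149760835204695 knob [ 0.4907 -0.31    0.0797] rms 4.947693850032713 knobpx [[308.6, 147.8], [306.3, 157.4]] lowedge z 0.02793659565988949
o [ 0.5056 -0.3139  0.0583] yaw 166.6953086230108 tilt 35.054706512371 knob [ 0.4906 -0.3103  0.0804] rms 0.7039849960263171 knobpx [[308.9, 148.0], [306.8, 157.6]] lowedge z 0.028674809486504582
o [ 0.5058 -0.3138  0.0584] yaw 167.12039196517475 tilt 35.124200798257704 knob [ 0.4907 -0.3104  0.0805] rms 5.789503564775719 knobpx [[309.0, 147.9], [306.9, 157.5]] lowedge z 0.028725208236370547
o [ 0.5055 -0.3138  0.0575] yaw 165.2837262742878 tilt 35.0694329047668 knob [ 0.4905 -0.3099  0.0796] rms 1.747128567045664 knobpx [[308.5, 147.9], [306.2, 157.5]] lowedge z 0.027852169066483776
peg [ 0.4645 -0.2577  0.025 ]
peg [ 0.4421 -0.3421  0.025 ]
```

```bash
python3 - <<'E'
from h import *
yaw=np.radians(165.8);n=np.array([np.sin(.6109)*np.cos(yaw),np.sin(.6109)*np.sin(yaw),np.cos(.6109)])
o=np.array([.4907,-.3101,.0800])-.027*n; G=o+.036*n; t=G-[0,0,.0188]; print(G,t); rel(t,-104.2)
E
```

```text
[ 0.4857 -0.3088  0.0874] [ 0.4857 -0.3088  0.0686]
pos [ 0.4599 -0.3201  0.2547] yaw_y -90.12 shift [186.1 -11.3 -25.7] roll 14.1 t 12.95
```

move_arm(
  steps=[
    [60,[0,-11.3,-25.7],0],
    [60,[0,0,0],7.0],
    [60,[0,0,0],7.0],
    [60,[30,0,0],0],
    [60,[40,0,0],0],
    [60,[40,0,0],0],
    [60,[30,0,0],0],
    [60,[20,0,0],0],
    [60,[0,0,0],0],
    [60,[0,0,0],0],
  ],
)

```text
time: 13.78
tool_pos: [0.4855, -0.3087, 0.0945]
ee_rot: [0.087, -0.701, 0.087, 0.702]
ft_force: [0.5, -0.1, 1.1]
grip_width: 0.0601
```

```bash
python3 - <<'E'
from h import *
for i in range(3): rel([.4857,-.3088,.0686],-104.2); im=grab_frame("wrist")
cv2.imwrite("pics/w5.png",im)
E
```

```text
pos [ 0.4855 -0.3087  0.0945] yaw_y -104.13 shift [25.9  0.1 -0.3] roll 0.1 t 13.78
pos [ 0.4861 -0.3091  0.096 ] yaw_y -104.13 shift [27.4 -0.2  0.5] roll 0.1 t 13.83
pos [ 0.4864 -0.3093  0.0967] yaw_y -104.14 shift [28.1 -0.4  0.8] roll 0.1 t 13.88
```

View pics/w5.png

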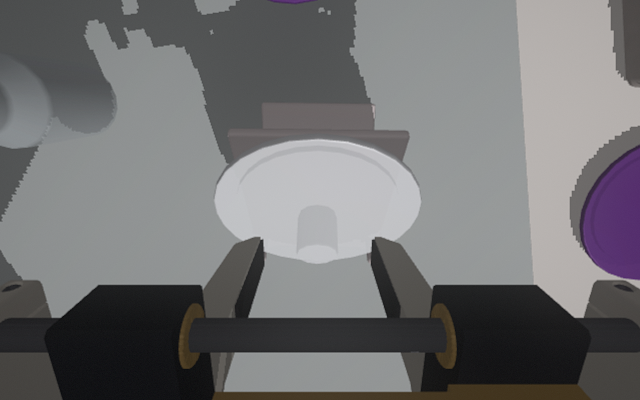

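move_arm(
  steps=[
    [60,[10,0,0],0],
    [60,[8,0,0],0],
    [60,[4,0,0],0],
    [60,[3,0,0],0],
    [60,[1.5,0,0],0],
    [60,[0,0,0],0],
    [60,[0,0,0],0],
  ],
)

```text
time: 14.52
tool_pos: [0.4857, -0.3088, 0.0683]
ee_rot: [0.087, -0.702, 0.087, 0.702]
ft_force: [-1.3, 1.6, 0.3]
grip_width: 0.0601
```

move_arm(
  steps=[
    [15,[0,0,0],0],
    [15,[0,0,0],0],
    [15,[0,0,0],0],
    [15,[0,0,0],0],
    [15,[0,0,0],0],
    [15,[0,0,0],0],
    [15,[0,0,0],0],
    [15,[0,0,0],0],
    [15,[0,0,0],0],
    [15,[0,0,0],0],
  ],
)

```text
time: 15.35
tool_pos: [0.4856, -0.3089, 0.0682]
ee_rot: [-0.087, 0.702, -0.087, -0.702]
ft_force: [-0.6, -1.0, 0.8]
grip_width: 0.0232
```

move_arm(
  steps=[
    [15,[-5,0,0],0],
    [15,[-8,0,0],0],
    [15,[-12,0,0],0],
    [15,[-20,0,0],0],
    [15,[-25,0,0],0],
    [15,[-30,0,0],0],
    [15,[-30,0,0],0],
    [15,[-30,0,0],0],
    [15,[-20,0,0],0],
    [15,[-10,0,0],0],
    [15,[0,0,0],0],
  ],
)

```text
time: 16.27
tool_pos: [0.4861, -0.3091, 0.2612]
ee_rot: [-0.086, 0.703, -0.088, -0.701]
ft_force: [0.7, 0.3, -0.9]
grip_width: 0.0234
```

move_arm(
  steps=[
    [15,[0,-10,2.4],0],
    [15,[0,-20,4.9],0],
    [15,[0,-30,7.3],0],
    [15,[0,-30,7.3],0],
    [15,[0,-30,7.3],0],
    [15,[0,-30,7.3],0],
    [15,[0,-30,7.3],0],
    [15,[0,-30,7.3],0],
    [15,[0,-30,7.3],0],
    [15,[0,-30,7.3],0],
    [15,[0,-30,7.3],0],
    [15,[0,-30,7.3],0],
  ],
)

```text
time: 17.27
tool_pos: [0.4873, 0.0328, 0.2562]
ee_rot: [0.087, -0.701, 0.087, 0.703]
ft_force: [0.2, -0.7, -1.7]
grip_width: 0.0237
```

move_arm(
  steps=[
    [15,[0,-30,7.3],0],
    [15,[0,-30,7.3],0],
    [15,[0,-30,7.3],0],
    [15,[0,-30,7.3],0],
    [15,[0,-30,7.3],0],
    [15,[0,-30,7.3],0],
    [15,[0,-30,7.3],0],
    [15,[0,-30,7.3],0],
    [15,[0,-20,4.9],0],
    [15,[0,-13,3.2],0],
    [15,[0,0,0],0],
    [15,[0,0,0],0],
  ],
)

```text
time: 18.27
tool_pos: [0.49, 0.3117, 0.2569]
ee_rot: [0.086, -0.701, 0.087, 0.702]
ft_force: [-0.7, -0.2, -0.5]
grip_width: 0.0231
```

```bash
python3 - <<'E'
from fit import *
rel([.4912,.3121,.250],-104.2)
im=grab_frame("wrist"); cv2.imwrite("pics/w6.png",im)
s=grab_frame("side"); t=grab_frame("top")
cv2.imwrite("pics/c6.png",np.vstack([cv2.resize(im[130:400],(640,270)),np.hstack([cv2.resize(s[80:200,170:320],(320,256)),cv2.resize(t[180:290,120:257],(320,256))])]))
E
```

```text
pos [0.49   0.3117 0.2569] yaw_y -104.08 shift [ 6.9 -0.6 -1.1] roll 0.1 t 18.27
```

View pics/c6.png

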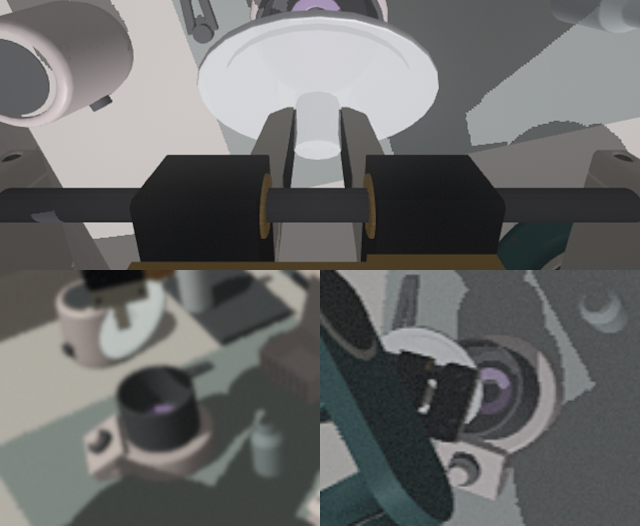

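move_arm(
  steps=[
    [15,[10,0,-1],0],
    [15,[20,0,0],0],
    [15,[20,0,0],0],
    [15,[15,0,0],0],
    [15,[8,0,0],0],
    [15,[4,0,0],0],
    [15,[0,0,0],0],
  ],
)

```text
time: 19.0
tool_pos: [0.4915, 0.3113, 0.1806]
ee_rot: [0.087, -0.702, 0.087, 0.702]
ft_force: [0.3, -0.1, -2.0]
grip_width: 0.0234
```

```bash
python3 - <<'E'
from fit import *
rel([.4912,.3121,.165],-104.2); T=T_tool(); im=grab_frame("wrist"); cv2.imwrite("pics/w7.png",im)
L=ell("wrist","cover",5,.2); print([(p,e[0]) for p,e,m,b in L])
ms=[meas("wrist",L[0][1][0])]
n=np.array([-.556,.141,.819]);G=T[:3,3]+[0,0,.0188]
x,r=fit(ms,list(G-.036*n)+[np.radians(165.8),.61]); print(x[:3],np.degrees(x[3:]),np.sqrt((r**2).mean()),"edge",x[:3]+pose(x)@[.063,0,.008],"pivot along axis",(G-x[:3])@pose(x))
E
```

```text
pos [0.4915 0.3113 0.1806] yaw_y -104.15 shift [15.6 -0.7  0.5] roll 0.0 t 19.0
[(0.69, (317.8644714355469, 207.00244140625))]
[0.5118 0.307  0.1712] [165.3329  35.3644] 0.7180159938152268 edge [0.4576 0.3212 0.1413] pivot along axis [0.0006 0.001  0.035 ]
```

move_arm(
  steps=[
    [15,[4,0,1],0],
    [15,[4,0,0],0],
    [15,[4,0,0],0],
    [15,[2,0,0],0],
    [15,[2,0,0],0],
    [15,[1,0,0],0],
    [15,[0,0,0],0],
  ],
)

```text
time: 19.83
tool_pos: [0.4908, 0.3117, 0.1644]
ee_rot: [-0.087, 0.702, -0.087, -0.702]
ft_force: [0.3, -1.2, 2.3]
grip_width: 0.0232
```

move_arm(
  steps=[
    [15,[2.5,0,-3.2],0],
    [15,[2.5,0,-3.2],0],
    [15,[0,0,0],0],
  ],
)

```text
time: 20.08
tool_pos: [0.4973, 0.3101, 0.1588]
ee_rot: [0.087, -0.702, 0.087, 0.702]
ft_force: [-0.2, -0.1, 4.2]
grip_width: 0.0234
```

```bash
cat > chk.py <<'E'
from fit import *
T=T_tool(); im=grab_frame("wrist"); import sys; cv2.imwrite(f"pics/{sys.argv[1]}.png",im)
L=ell("wrist","cover",5,.2); ms=[meas("wrist",L[0][1][0])]
G=T[:3,3]+[0,0,.0188]; t0=np.radians(float(sys.argv[2])); x0=[0,0,0,np.radians(165.8),t0]
x0[:3]=G-pose(x0)@[0,0,.035]
def res(q):  # pivot known: solve tilt only + small yaw
    x=[0,0,0,np.radians(165.8),q[0]]; x[:3]=G-pose(x)@[q[1],0,q[2]]
    P=M@pose(x).T+x[:3]; return np.r_[(proj("wrist",P,T)@D.T).max(0)-ms[0][2],q[1]*2000,(q[2]-.035)*2000]
s=least_squares(res,[t0,0,.035],loss="soft_l1"); x=[0,0,0,np.radians(165.8),s.x[0]]; x[:3]=G-pose(x)@[s.x[1],0,s.x[2]]
st=sense(); print("tilt",np.degrees(s.x[0]),s.x[1:],"rms",np.sqrt((res(s.x)**2).mean()),"seat",x[:3]+pose(x)@[0,0,.008],"lowedge",x[:3]+pose(x)@[.063,0,.008],st["ft_force"],st["time"],T[:3,3])
E
python3 chk.py w8 30
```

```text
tilt 27.76774750204982 [0.0014 0.0354] rms 1.021286159081373 seat [0.5109 0.3067 0.154 ] lowedge [0.4568 0.3203 0.1246] [0.6683 0.5312 2.9528] 20.3333 [0.4973 0.3101 0.1588]
```

move_arm(
  steps=[
    [15,[2.8,0,-2.9],0],
    [15,[2.8,0,-2.8],0],
    [15,[3.2,0,-2.3],0],
    [15,[3.2,0,-2.2],0],
    [15,[0,0,0],0],
  ],
)

```text
time: 20.75
tool_pos: [0.5069, 0.3074, 0.1461]
ee_rot: [0.087, -0.702, 0.087, 0.702]
ft_force: [-0.5, 0.4, 1.1]
grip_width: 0.0235
```

```bash
python3 chk.py w9 14
```

```text
tilt 14.144117693283098 [0.0039 0.0356] rms 1.719610860525122 seat [0.5172 0.3048 0.1391] lowedge [0.4579 0.3198 0.1238] [ 0.0219 -0.1405 -0.238 ] 21.0 [0.5069 0.3074 0.1461]
```

move_arm(
  steps=[
    [15,[3,0,-0.8],0],
    [15,[3,0,-0.8],0],
    [15,[0,0,0],0],
  ],
)

```text
time: 21.25
tool_pos: [0.5086, 0.3073, 0.141]
ee_rot: [-0.087, 0.702, -0.087, -0.701]
ft_force: [2.1, -0.1, 3.7]
grip_width: 0.0232
```

```bash
python3 chk.py w10 8
```

```text
tilt 10.050619719973199 [0.0055 0.0351] rms 2.1649064137919733 seat [0.5185 0.3048 0.1341] lowedge [0.4583 0.32   0.1231] [ 2.369  -0.2259  1.7157] 21.5 [0.5086 0.3073 0.141 ]
```

View pics/w10.png

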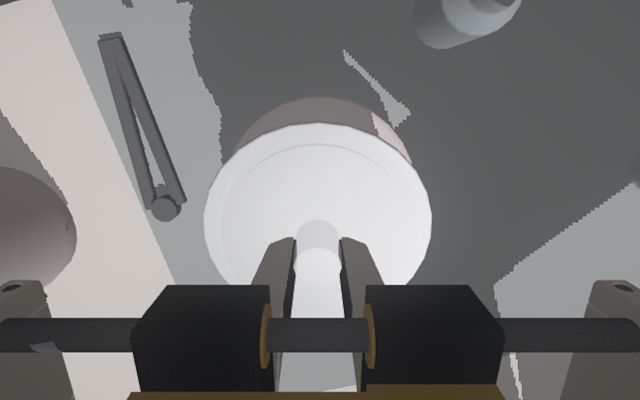

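```bash
sed -i 's/return np.r_\[(proj("wrist",P,T)@D.T).max(0)-ms\[0\]\[2\],/return np.r_[((proj("wrist",P,T)@D.T).max(0)-ms[0][2])[D[:,1]<.05],/' chk.py; python3 chk.py w11 8
```

```text
tilt 10.849145487783996 [0.0051 0.0357] rms 2.463101100042101 seat [0.5183 0.3048 0.1338] lowedge [0.4583 0.32   0.1219] [ 1.9098 -0.8854  2.8956] 21.75 [0.5083 0.3073 0.1412]
```

move_arm(
  steps=[
    [15,[0,0,1.5],0],
    [15,[2,0,1.5],0],
    [15,[2,0,0],0],
    [15,[0,0,0],0],
  ],
)

```text
time: 22.08
tool_pos: [0.5051, 0.3081, 0.1368]
ee_rot: [0.087, -0.702, 0.087, 0.702]
ft_force: [1.6, -0.7, 2.3]
grip_width: 0.0228
```

```bash
python3 chk.py w12 6
```

```text
tilt 7.195365159845878 [0.007  0.0354] rms 3.2000007893201414 seat [0.5152 0.3056 0.1294] lowedge [0.4546 0.3209 0.1215] [0.5285 0.9737 1.8901] 22.3333 [0.5051 0.3081 0.1368]
```

move_arm(
  steps=[
    [15,[1.5,0,0.8],0],
    [15,[1.5,0,0],0],
    [15,[1,0,0],0],
    [15,[0,0,0],0],
  ],
)

```text
time: 22.67
tool_pos: [0.5042, 0.3083, 0.1332]
ee_rot: [0.087, -0.701, 0.087, 0.702]
ft_force: [-3.9, -0.0, 6.3]
grip_width: 0.0217
```

move_arm(
  steps=[
    [15,[1,0,0],0],
    [15,[0,0,0],0],
    [15,[0,0,0],0],
  ],
)

```text
time: 22.92
tool_pos: [0.5042, 0.3083, 0.1332]
ee_rot: [0.087, -0.702, 0.087, 0.702]
ft_force: [-7.0, -3.0, 15.7]
grip_width: 0.0216
```

```bash
python3 chk.py w13 1
```

```text
tilt 6.922739000306646 [0.0083 0.0355] rms 3.734503389347827 seat [0.5154 0.3055 0.1257] lowedge [0.4548 0.3208 0.1181] [-7.4682 -2.5057 16.1165] 23.1667 [0.5042 0.3083 0.1332]
```

```bash
sed -i 's/q\[1\]\*2000/q[1]*50/' chk.py; python3 chk.py w14 3; python3 - <<'E'
from h import *
im=grab_frame("wrist"); s=grab_frame("side"); t=grab_frame("top")
cv2.imwrite("pics/c14.png",np.vstack([im[100:400],np.hstack([cv2.resize(s[100:190,190:290],(320,288),interpolation=2),cv2.resize(t[190:280,140:240],(320,288),interpolation=2)])]))
E
```

```text
tilt -0.5279543353811751 [0.0109 0.035 ] rms 0.7612475961531922 seat [0.5146 0.3057 0.1249] lowedge [0.4535 0.3211 0.1255] [-7.0769 -1.9067 15.134 ] 23.4167 [0.5042 0.3083 0.1332]
```

View pics/c14.png

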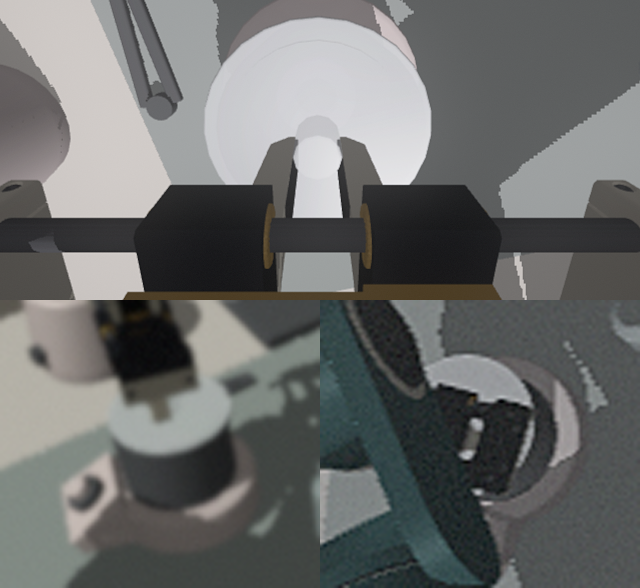

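move_arm(
  steps=[
    [15,[-1.5,0,0],0],
    [40,[0,0,0],0],
    [50,[0,0,0],0],
    [50,[0,0,0],0],
    [50,[0,0,0],0],
    [50,[0,0,0],0],
    [50,[-15,0,0],0],
    [50,[-30,0,0],0],
    [50,[-40,0,0],0],
    [50,[0,0,0],0],
    [50,[0,0,0],0],
  ],
)

```text
time: 24.48
tool_pos: [0.5054, 0.3087, 0.2224]
ee_rot: [-0.088, 0.703, -0.086, -0.7]
ft_force: [-0.7, -1.0, -0.1]
grip_width: 0.0503
```

```bash
cat > seat.py <<'E'
from fit import *
import sys
T=T_tool(); im=grab_frame("wrist"); cv2.imwrite(f"pics/{sys.argv[1]}.png",im)
L=[l for l in ell("wrist","cover",5,.2)]; print([(p,np.round(e[0])) for p,e,m,b in L])
ms=[meas("wrist",L[0][1][0])]
q0=[.5135,.306,.117,0,0]
Mc=M[:96]; U=D[:,1]<(.5)
def res(q):
    P=M@R.from_rotvec([q[3],q[4],0]).as_matrix().T+q[:3]
    return np.r_[((proj("wrist",P,T)@D.T).max(0)-ms[0][2])[U],(q[2]-.117)*300]
s=least_squares(res,q0,loss="soft_l1"); print("seat",s.x[:3]+R.from_rotvec([s.x[3],s.x[4],0]).apply([0,0,.008]),"tilt deg",np.degrees(s.x[3:]),np.sqrt((res(s.x)**2).mean()))
rel([.403,.333,.2],77)
print("start",[(round(r["p"],2),np.array(r["position"])*[640,400],atz("wrist",r["position"][0]*640,r["position"][1]*400,.0707,T)) for r in mark_of("start_top","wrist")])
E
python3 seat.py w15
```

```text
[(0.78, array([319., 185.]))]
seat [0.5161 0.3069 0.128 ] tilt deg [-0.2899  1.1626] 0.5530260509503541
pos [0.5042 0.3081 0.2177] yaw_y -104.14 shift [ 17.8   0.6 104.2] roll 178.9 t 24.73
start [(0.64, array([313.28, 271.32]), array([0.4102, 0.3385, 0.0707]))]
```

move_arm(
  steps=[
    [0,[0,0,30],0],
    [0,[0,0,40],0],
    [0,[0,0,30],0],
    [0,[0,0,0],0],
    [0,[0,0,0],0],
  ],
)

```text
time: 25.2
tool_pos: [0.4066, 0.333, 0.2186]
ee_rot: [-0.086, 0.702, -0.086, -0.702]
ft_force: [0.4, 0.8, -0.5]
grip_width: 0.0213
```

```bash
python3 - <<'E'
from fit import *
R_=[]
T=T_tool(); im=grab_frame("wrist"); cv2.imwrite("pics/w16.png",im)
cv2.imwrite("pics/w16c.png",cv2.resize(im[90:290,190:450],(780,600),interpolation=cv2.INTER_CUBIC))
rel([.403,.333,.2],-104)
for r in mark_of("start_top","wrist")[:2]: print("mark",r["p"],np.array(r["position"])*[640,400],[atz("wrist",r["position"][0]*640,r["position"][1]*400,z,T) for z in (.065,.075)])
for p,e,m,b in ell("wrist","start_top",3): print(p,e,b)
for q in ("steriliser",): print([(r["p"],atz("wrist",r["position"][0]*640,r["position"][1]*400,0,T)) for r in mark_of(q,"wrist")])
E
```

```text
pos [0.4075 0.3328 0.2186] yaw_y -104.09 shift [18.6  0.9  4.4] roll -0.1 t 25.25
mark 0.62 [309.824 186.48 ] [array([0.404 , 0.3423, 0.065 ]), array([0.4067, 0.3414, 0.075 ])]
0.92 ((312.07135009765625, 179.25082397460938), (22.154552459716797, 24.147380828857422), 85.7551040649414) (300, 168, 25, 23)
[]
```

View pics/w16c.png

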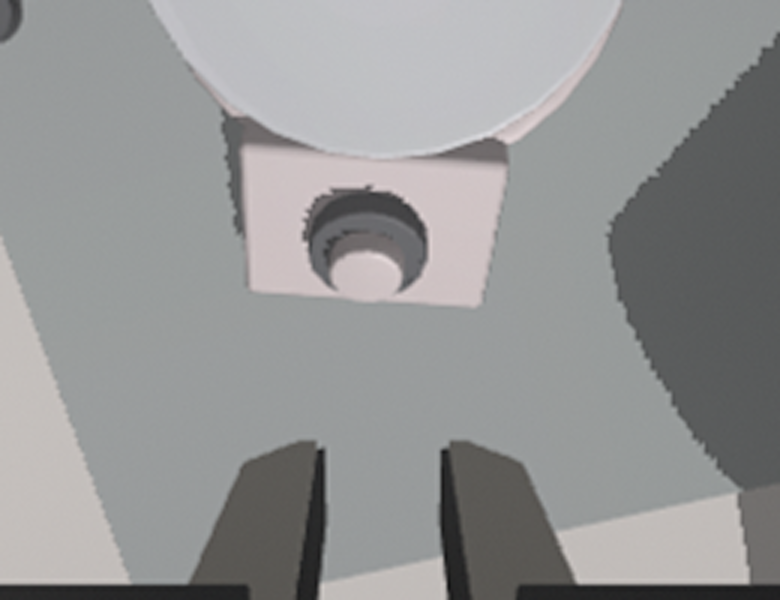

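```bash
python3 - <<'E'
from h import *
def TT(p,y):
    y=np.radians(y);T=np.eye(4);T[:3,:3]=np.array([[0,0,-1],[np.cos(y),np.sin(y),0],[np.sin(y),-np.cos(y),0]]).T;T[:3,3]=p;return T
obs=[("wrist",208.1,166.9,TT([.5133,.3061,.2195],-7.41)),("wrist",217.9,155.9,TT([.5132,.3071,.2551],-7.34)),("wrist",313.3,271.3,TT([.5045,.3081,.2180],-104.14)),("wrist",311.8,182.5,TT([.4073,.3328,.2186],-104.1)),("side",213.2,156.6,None),("top",179.6,270.3,None)]
def solve(ob):
    A=0;b=0
    for o_ in ob:
        o,d=ray(*o_); M=np.eye(3)-np.outer(d,d); A=A+M;b=b+M@o
    return np.linalg.solve(A,b)
for ob in (obs,obs[:4],obs[1:4]):
    p=solve(ob); v=p[:2]-[.513,.3066]; print(p,np.hypot(*v),np.degrees(np.arctan2(v[1],v[0])))
    for o_ in obs: print("  ",o_[0],(proj(o_[0],p,o_[3])[0]-o_[1:3]).round(1))
E
```

```text
[0.4056 0.3381 0.0628] 0.11191590345154723 163.66788803034174
   wrist [-1.4 -3.2]
   wrist [-0.5  1.9]
   wrist [0.3 0.7]
   wrist [1.6 1.6]
   side [-0.3  0.6]
   top [-0.2 -2.1]
[0.4083 0.3382 0.0671] 0.10931064360032669 163.21189877157553
   wrist [-0.1 -2.7]
   wrist [0.8 2.2]
   wrist [-0.5  0.6]
   wrist [0.8 0.1]
   side [ 0.1 -0.6]
   top [-0.7 -3. ]
[0.4063 0.3392 0.0611] 0.11159251888964754 163.00252701914675
   wrist [-0.5 -4.7]
   wrist [0.3 0.5]
   wrist [-0.8 -0.4]
   wrist [0.4 0.8]
   side [-0.1  0.7]
   top [-0.3 -2.3]
```

move_arm(
  steps=[
    [0,[0,0,-30],0],
    [0,[0,0,-40],0],
    [0,[0,0,-40],0],
    [0,[0,0,0],0],
    [0,[25,0,0],0],
    [0,[15,0,0],0],
    [0,[10,0,0],0],
    [0,[4,0,0],0],
    [0,[2,0,0],0],
    [0,[0,0,0],0],
    [0,[0,0,0],0],
  ],
)

```text
time: 26.32
tool_pos: [0.5143, 0.3061, 0.1636]
ee_rot: [-0.087, 0.702, -0.087, -0.701]
ft_force: [0.2, -0.1, -0.6]
grip_width: 0.0002
```

move_arm(
  steps=[
    [0,[1.5,0,0],0],
    [0,[0,0,0],0],
  ],
)

```text
time: 26.48
tool_pos: [0.5143, 0.306, 0.1617]
ee_rot: [-0.087, 0.702, -0.087, -0.701]
ft_force: [-0.4, 0.6, 0.1]
grip_width: 0.001
```

move_arm(
  steps=[
    [0,[1.5,0,0],0],
    [0,[0,0,0],0],
  ],
)

```text
time: 26.65
tool_pos: [0.5144, 0.306, 0.1612]
ee_rot: [-0.087, 0.702, -0.087, -0.701]
ft_force: [-4.3, -1.4, 11.3]
grip_width: 0.0008
```

move_arm(
  steps=[
    [0,[1,0,0],0],
    [0,[0,0,0],0],
    [0,[0,0,0],0],
  ],
)

```text
time: 26.9
tool_pos: [0.5144, 0.306, 0.1612]
ee_rot: [-0.087, 0.702, -0.087, -0.701]
ft_force: [-8.1, -3.0, 18.6]
grip_width: 0.0006
```

move_arm(
  steps=[
    [0,[-3,0,0],0],
    [0,[-40,0,0],0],
    [0,[-30,0,0],0],
    [0,[0,0,30],0],
    [0,[0,0,40],0],
    [0,[0,0,40],0],
    [0,[0,0,40],0],
    [0,[0,0,0],0],
    [0,[0,0,0],0],
  ],
)

```text
time: 27.65
tool_pos: [0.3676, 0.343, 0.2324]
ee_rot: [-0.087, 0.702, -0.086, -0.701]
ft_force: [-0.2, -0.5, 0.7]
grip_width: 0.0004
```

```bash
python3 - <<'E'
from fit import *
rel([.5,.3,.2])
T=T_tool(); w=grab_frame("wrist"); s=grab_frame("side"); L=[]
L=ell("side","cover",6,.2)+ell("side","cover_knob",6,.2); print([(p,np.round(e[0]),np.round(e[1])) for p,e,m,b in L])
t=grab_frame("top"); L=ell("top","cover",6,.2); print([(p,np.round(e[0]),np.round(e[1])) for p,e,m,b in L])
print(proj("side",[[.513,.3066,.125]]),proj("top",[[.513,.3066,.125]]))
cv2.imwrite("pics/c17.png",np.vstack([np.hstack([cv2.resize(s[110:190,200:280],(300,300),interpolation=2),cv2.resize(t[190:270,145:225],(300,300),interpolation=2)]),cv2.resize(w[0:200],(600,188))]))
cv2.imwrite("pics/w17.png",w);cv2.imwrite("pics/s17.png",s);cv2.imwrite("pics/t17.png",t)
E
```

```text
pos [0.3676 0.343  0.2324] yaw_y -104.0 shift [  32.6    9.8 -138.8]  t 27.65
[(0.87, array([243., 135.]), array([22., 37.])), (0.7, array([415., 265.]), array([38., 46.])), (0.7, array([398., 390.]), array([23., 58.])), (0.31, array([278., 222.]), array([19., 29.])), (0.94, array([242., 135.]), array([25., 38.])), (0.76, array([416., 266.]), array([37., 46.])), (0.64, array([398., 390.]), array([23., 55.]))]
[(0.9, array([486., 268.]), array([40., 43.])), (0.74, array([405., 179.]), array([37., 39.])), (0.58, array([346., 203.]), array([15., 18.]))]
[[242.4559 135.3974]] [[185.2888 229.4884]]
```

```bash
python3 - <<'E'
import cv2,numpy as np
s=cv2.imread("pics/s17.png");t=cv2.imread("pics/t17.png");w=cv2.imread("pics/w15.png")
cv2.imwrite("pics/c18.png",np.vstack([np.hstack([cv2.resize(s[110:190,205:285],(390,300),interpolation=2),cv2.resize(t[195:275,145:225],(390,300),interpolation=2)]),cv2.resize(w[60:280,180:466],(780,300),interpolation=2)]))
E
```

```text
(no output)
```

View pics/c18.png

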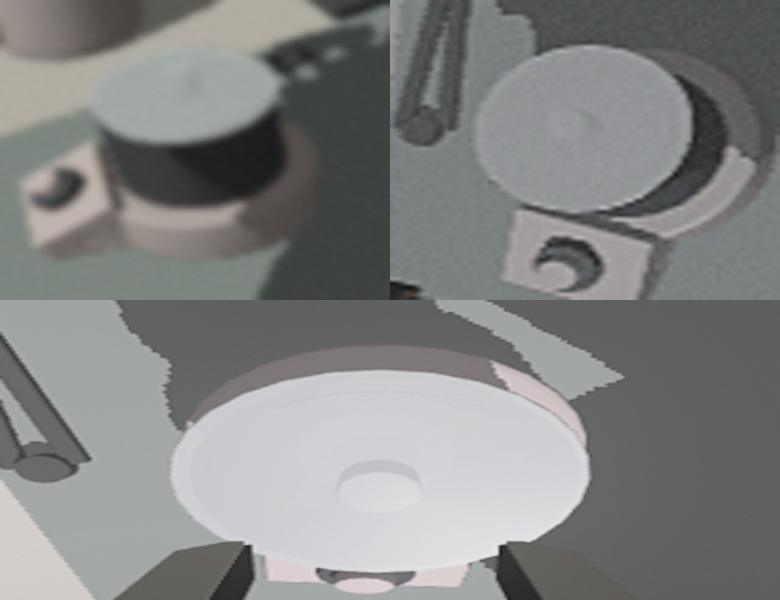

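```bash
python3 - <<'E'
from fit import *
def seg(n,near):
    grab_frame(n)
    L=[l for q in ("cover","cover_knob","cover_seat","small_cover") for l in ell(n,q,6,.1)]
    L=[l for l in L if np.hypot(l[1][0][0]-near[0],l[1][0][1]-near[1])<10]; print(n,[(l[0],np.round(l[1][1],1)) for l in L])
    return [(n,None,(max(cv2.findContours(l[2],0,1)[0],key=len)[:,0,:].astype(float)@D.T).max(0)) for l in L if max(l[1][1])>30]
S=seg("side",(242,135))
T_=seg("top",(182,221))
if not T_:
    im=cv2.imread("pics/t17.png"); m=np.zeros(im.shape[:2],np.uint8); m[:]=cv2.GC_BGD; c=proj("top",[[.513,.3066,.13]])[0]
    cv2.circle(m,tuple(c.astype(int)),26,int(cv2.GC_PR_BGD),-1); cv2.circle(m,tuple(c.astype(int)),20,int(cv2.GC_PR_FGD),-1); cv2.circle(m,tuple(c.astype(int)),14,int(cv2.GC_FGD),-1)
    cv2.grabCut(im,m,None,np.zeros((1,65)),np.zeros((1,65)),5,cv2.GC_INIT_WITH_MASK); k=((m&1)>0).astype(np.uint8)
    cc=max(cv2.findContours(k,0,1)[0],key=len)[:,0,:].astype(float); print(cv2.fitEllipse(cc.astype(np.int32))); T_=[("top",None,(cc@D.T).max(0))]
def f(ms,free):
    def unpack(q):
        x=np.array([.513,.3066,.117,0,0]); x[free]=q; return x
    def res(q):
        x=unpack(q); P=M@R.from_rotvec([x[3],x[4],0]).as_matrix().T+x[:3]
        return np.concatenate([(proj(n,P,T)@D.T).max(0)-h for n,T,h in ms])
    s=least_squares(res,np.array([.513,.3066,.117,0,0])[free],loss="soft_l1",x_scale=[.001,.001,.001,.01,.01][:len(free)]); x=unpack(s.x); return x[:3],np.degrees(x[3:]),np.sqrt((res(s.x)**2).mean())
for name,ms in (("side",S),("top",T_),("both",S+T_)):
    if ms:
        print(name,"xy",*f(ms,[0,1])); 
        if name!="top": print(name,"xyz",*f(ms,[0,1,2])); print(name,"all",*f(ms,[0,1,2,3,4]))
E
```

```text
side [(0.8, array([24.3, 38.1])), (0.58, array([24.9, 38.3])), (0.64, array([25.7, 37.6]))]
top [(0.81, array([42.2, 45. ])), (0.95, array([41.4, 45.5])), (0.9, array([41.6, 44.5]))]
side xy [0.5137 0.3073 0.117 ] [0. 0.] 0.5103970889789761
side xyz [0.5209 0.3278 0.0989] [0. 0.] 0.36190311023263444
side all [0.5219 0.3304 0.0967] [ 0.2867 -0.808 ] 0.35177219207185456
top xy [0.515  0.3074 0.117 ] [0. 0.] 0.6017990628727314
both xy [0.5144 0.3074 0.117 ] [0. 0.] 0.5745068343477312
both xyz [0.5149 0.3087 0.1147] [0. 0.] 0.5498358679600479
both all [0.5147 0.3081 0.1152] [-2.3366  0.173 ] 0.48600498673290443
```

move_arm(
  steps=[
    [0,[0,0,25],0],
    [0,[40,0,0],0],
    [0,[40,0,0],0],
    [0,[40,0,0],0],
    [0,[40,0,0],0],
    [0,[35,0,0],0],
    [0,[20,0,0],0],
    [0,[8,0,0],0],
    [0,[3,0,0],0],
    [0,[0,0,0],0],
    [0,[0,0,0],0],
  ],
)

```text
time: 29.37
tool_pos: [0.3452, 0.3492, 0.0073]
ee_rot: [-0.088, 0.702, -0.086, -0.701]
ft_force: [0.4, -0.2, 0.2]
grip_width: 0.0003
```

move_arm(
  steps=[
    [0,[2,0,0],0],
    [0,[0,0,0],0],
  ],
)

```text
time: 29.53
tool_pos: [0.345, 0.3489, 0.0046]
ee_rot: [-0.087, 0.702, -0.087, -0.701]
ft_force: [-0.3, -1.3, 0.4]
grip_width: 0.0002
```

move_arm(
  steps=[
    [0,[1.5,0,0],0],
    [0,[0,0,0],0],
  ],
)

```text
time: 29.7
tool_pos: [0.345, 0.3489, 0.0032]
ee_rot: [-0.087, 0.702, -0.087, -0.701]
ft_force: [-1.8, -2.0, 8.6]
grip_width: 0.0003
```

move_arm(
  steps=[
    [0,[-30,0,0],0],
    [0,[-40,0,0],0],
    [0,[-37,0,0],2.8],
    [0,[0,-4.1,-25.4],0],
    [0,[0,-4.1,-25.4],0],
    [0,[0,0,0],0],
    [0,[12,0,0],0],
    [0,[10,0,0],0],
    [0,[0,0,0],0],
    [0,[0,0,0],0],
  ],
)

```text
time: 30.53
tool_pos: [0.3944, 0.3414, 0.0858]
ee_rot: [0.103, -0.699, 0.104, 0.7]
ft_force: [-0.5, -0.4, 0.1]
grip_width: 0.0006
```

```bash
python3 - <<'E'
from h import *
rel([.396,.342,.085],-107); w=grab_frame("wrist"); t=grab_frame("top"); s=grab_frame("side")
cv2.imwrite("pics/c19.png",np.vstack([cv2.resize(w[140:300,220:420],(500,400),interpolation=2),np.hstack([cv2.resize(s[125:190,195:276],(250,200),interpolation=2),cv2.resize(t[220:290,140:227],(250,200),interpolation=2)])]))
E
```

```text
pos [0.3944 0.3414 0.0858] yaw_y -106.9 shift [ 0.8 -1.1 -1.3] roll 0.1 t 30.53
```

move_arm(
  steps=[
    [0,[3.5,-1,-3.3],0],
    [0,[3.5,0,-2],0],
    [0,[0,0,0],0],
  ],
)

```text
time: 30.93
tool_pos: [0.401, 0.3408, 0.0794]
ee_rot: [0.104, -0.699, 0.104, 0.7]
ft_force: [0.3, 1.0, -0.0]
grip_width: 0.0004
```

move_arm(
  steps=[
    [0,[1.7,0,-1],0],
    [0,[1.7,0,-1],0],
    [0,[0,0,0],0],
  ],
)

```text
time: 31.18
tool_pos: [0.4028, 0.3403, 0.0763]
ee_rot: [0.104, -0.699, 0.104, 0.699]
ft_force: [0.6, 0.1, -0.3]
grip_width: 0.0007
```

move_arm(
  steps=[
    [0,[1.7,0,-1],0],
    [0,[0,0,0],0],
  ],
)

```text
time: 31.35
tool_pos: [0.4038, 0.3401, 0.0748]
ee_rot: [0.104, -0.699, 0.104, 0.699]
ft_force: [0.0, 0.2, -0.5]
grip_width: 0.0001
```

move_arm(
  steps=[
    [0,[1.7,0,-1],0],
    [0,[0,0,0],0],
  ],
)

```text
time: 31.52
tool_pos: [0.4048, 0.3398, 0.0731]
ee_rot: [0.104, -0.699, 0.104, 0.699]
ft_force: [-0.1, -0.3, 0.3]
grip_width: 0.0002
```

move_arm(
  steps=[
    [0,[1.7,0,-1],0],
    [0,[0,0,0],0],
  ],
)

```text
time: 31.68
tool_pos: [0.4057, 0.3395, 0.0714]
ee_rot: [0.104, -0.699, 0.104, 0.699]
ft_force: [-0.3, -0.3, -0.3]
grip_width: 0.0003
```

move_arm(
  steps=[
    [0,[1.7,0,-1],0],
    [0,[0,0,0],0],
  ],
)

```text
time: 31.85
tool_pos: [0.4067, 0.3392, 0.0697]
ee_rot: [0.104, -0.699, 0.104, 0.699]
ft_force: [-0.3, -0.0, 0.2]
grip_width: 0.0007
```

move_arm(
  steps=[
    [0,[1.7,0,-1],0],
    [0,[0,0,0],0],
  ],
)

```text
time: 32.02
tool_pos: [0.4077, 0.339, 0.0681]
ee_rot: [0.104, -0.699, 0.104, 0.699]
ft_force: [-0.0, -0.1, 0.8]
grip_width: 0.0005
```

move_arm(
  steps=[
    [0,[1.7,0,-1],0],
    [0,[0,0,0],0],
  ],
)

```text
time: 32.18
tool_pos: [0.4086, 0.3387, 0.0664]
ee_rot: [0.104, -0.699, 0.104, 0.699]
ft_force: [-0.6, 0.4, 2.4]
grip_width: 0.0004
```

move_arm(
  steps=[
    [0,[1.7,0,-1],0],
    [0,[0,0,0],0],
  ],
)

```text
time: 32.35
tool_pos: [0.4096, 0.3384, 0.0647]
ee_rot: [0.104, -0.699, 0.104, 0.699]
ft_force: [-0.7, -0.1, 3.7]
grip_width: 0.0004
```

```bash
python3 - <<'E'
from h import *
s=sense();print(s["ft_force"],s["time"],T_tool()[:3,3])
for n in ("wrist","side","top"):
    T=T_tool() if n=="wrist" else None
    grab_frame(n); print(n,[(round(r["p"],2),(np.array(r["position"])*[640,400]).round(1)) for r in mark_of("start_top",n)[:3]],"TCP tip px",proj(n,T_tool()[:3,3]-[0,0,.003],T).round(1))
    print([(p,np.round(e[0],1),b) for p,e,m,b in ell(n,"start_top",2)])
E
```

```text
[-0.7425 -0.1254  3.6784] 32.35 [0.4096 0.3384 0.0647]
wrist [(0.89, array([317. , 250.2]))] TCP tip px [[318.4 250.9]]
[(0.79, array([319.5, 235.3]), (298, 229, 43, 13))]
side [(0.52, array([212.8, 156.8]))] TCP tip px [[214.  156.9]]
[(0.34, array([242.3, 134.9]), (223, 122, 39, 26))]
top [(0.62, array([342.5, 206.2]))] TCP tip px [[179.5 266.9]]
[(0.42, array([294.5, 182.5]), (279, 168, 32, 30))]
```

move_arm(
  steps=[
    [0,[1.7,0,-1],0],
    [0,[1.7,0,-1],0],
    [0,[0,0,0],0],
  ],
)

```text
time: 33.05
tool_pos: [0.4113, 0.338, 0.062]
ee_rot: [0.104, -0.699, 0.104, 0.7]
ft_force: [-9.4, -0.2, 14.2]
grip_width: 0.0009
```

move_arm(
  steps=[
    [0,[0.9,0,-0.5],0],
    [0,[0,0,0],0],
  ],
)

```text
time: 33.22
tool_pos: [0.4116, 0.3381, 0.0617]
ee_rot: [0.104, -0.699, 0.104, 0.7]
ft_force: [-13.2, -2.4, 20.4]
grip_width: 0.0005
```

move_arm(
  steps=[
    [0,[0.9,0,-0.5],0],
    [0,[0,0,0],0],
  ],
)

```text
time: 33.38
tool_pos: [0.4118, 0.3381, 0.0614]
ee_rot: [0.104, -0.699, 0.104, 0.7]
ft_force: [-18.3, -2.4, 29.2]
grip_width: 0.0007
```

move_arm(
  steps=[
    [0,[0.9,0,-0.5],0],
    [0,[0,0,0],0],
  ],
)

```text
time: 33.55
tool_pos: [0.4127, 0.3384, 0.0614]
ee_rot: [0.105, -0.699, 0.103, 0.7]
ft_force: [-6.3, 4.6, 29.4]
grip_width: 0.0003
```

move_arm(
  steps=[
    [0,[-3,0,1.5],0],
    [0,[-6,0,3.5],0],
    [0,[-10,0,6],0],
    [0,[-35,0,15],0],
    [0,[-40,0,20],0],
    [0,[-40,0,30],0],
    [0,[0,0,0],0],
    [0,[0,0,0],0],
  ],
)

```text
time: 34.22
tool_pos: [0.3457, 0.3584, 0.1855]
ee_rot: [-0.105, 0.7, -0.103, -0.699]
ft_force: [0.3, 0.1, -1.4]
grip_width: 0.0004
```

```bash
python3 - <<'E'
from fit import *
st=sense(); print(st["time"],st["tool_pos"],st["ft_force"])
W0=None
def seg(n,near):
    T=None; grab_frame(n)
    L=[l for q in ("cover","cover_knob","cover_seat") for l in ell(n,q,6,.1)]
    return [(n,None,(max(cv2.findContours(l[2],0,1)[0],key=len)[:,0,:].astype(float)@D.T).max(0)) for l in L if np.hypot(l[1][0][0]-near[0],l[1][0][1]-near[1])<10 and max(l[1][1])>30]
ms=seg("side",(242,135))+seg("top",(182,221)); print(len(ms))
def res(q):
    P=M+np.r_[q,.117]; return np.concatenate([(proj(n,P,T)@D.T).max(0)-h for n,T,h in ms])
s=least_squares(res,[.513,.3066],loss="soft_l1",x_scale=.001); print(s.x,np.sqrt((res(s.x)**2).mean()))
T=T_tool(); grab_frame("wrist")
print([(round(r["p"],2),(np.array(r["position"])*[640,400]).round(1)) for r in mark_of("start_top","wrist")[:2]],proj("wrist",[[.4075,.3385,.064]],T))
E
```

```text
34.2167 [0.3457 0.3584 0.1855] [ 0.285   0.0544 -1.3826]
6
[0.5149 0.3076] 0.6449041166200518
[(0.96, array([317.6, 122. ]))] [[318.2385 118.9672]]
```

```bash
python3 -c "
from cell import *
print(finish_job(), sense()['time'])"
```

```text
the job is handed in; nothing more can be done
the job is handed in; nothing more can be done
```

The teether is in the pot, the fitting cover is on the rim, and the start button was pressed and released after that. The job was handed in at about 34 s of the 72 s allowed.

- **Cover:** I took the larger white cover from its stand by the knob and levelled it by lowering its low edge onto the rim.
    - **Position:** the side and top cameras put it about 2 mm from the pot's axis, both before and after the press.
    - **Height:** touching the knob top, corrected by a touch on the mat, gave 158 mm, which is exactly the seated height. A further push moved nothing.
    - **Level:** the best fits gave about 0.5 to 1°. One side-and-top fit gave 2.3°, which I took as sub-pixel noise.
    - **Early reading:** the first height readings looked 3 mm too high, and the mat touch explained that.
- **Button:** I pressed along its axis, through the spring, to a hard stop at about 34 N. The measured travel was 6 mm or slightly more.
    - **Slip:** the fingertip slipped about 1 mm in the last press step, after the stop was reached.
    - **Return:** I only checked that the button came back up from its position in one wrist-camera picture, which is a rough check.
- **Not checked:** I did not photograph the bystander objects again at the end. I saw no contact with any of them. I had also used up my picture views, so the press was judged by force and network marks.

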